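# Clip in the weighing tray, tare, add the tissue block

### The arm

A 6-joint arm with a two-finger parallel gripper is mounted at the origin on a cart in front of the work surface, level with it; the furniture and walls round the work are solid. World frame = base frame: x ahead of the robot, y to its left, z up, the work surface at z = 0. Lengths are in mm, angles in rad, forces in N, time in s.
With the tool pointing down it reaches from about 300 to 950 mm from the base axis. Payload 3.1 kg.
Tool frame: the origin (TCP) lies midway between the tips of the shut fingers; the grasp point (between the pads) lies 19 mm behind it (ctrl.pinch_z is the distance from the TCP to the grasp point, in mm); y points along the fingers, x is the direction in which the jaws open and shut, and the axes are right-handed (so a half turn about y gives the same grasp; the last joint's range is limited). The gripper opens to 85 mm and grips with 20 to 120 N. Pads are 22 mm wide; open, the fingers measure 114 mm over their backs; the gripper's body (76 mm by 85 mm) begins 54 mm behind the grasp point. The pads swing forward as they close: fully open they stand 13 mm farther back than shut.
Start: joints at [1.065, 0.308, 1.634, -0, 1.2, -0.07], TCP at [263.86, 566.577, 231.272] pointing down, gripper open.
Joint ranges: [-3.06, 3.06], [-0.79, 1.96], [0.05, 2.63], [-1.19, 4.34], [0.05, 2.64], [-2.94, 2.94]. Speed limits (rad/s): [2.79, 2.79, 3.14, 3.14, 3.14, 3.14].

### API

Orientations are given as a rotation vector (axis times angle).
In Python, from cell import telemetry, viewer, ctrl gives the robot as it stands.
- The arm moves only by the tool step_arm, never from a script. Its argument "rows" is a list of rows, each an object with "slide": the shift along the tool's x, y, z in units of 40 mm (1.0 is 40 mm), a list of three; "spin": the turn about the tool's y in units of 5 degrees (1.0 is 5 degrees); "fingers": the opening, from 0 (shut) to 1 (fully open). In form: [{"slide": [x, y, z], "spin": spin, "fingers": fingers}, ...]. A call has 1 to 20 rows; each row shifts and turns the pose as measured when the row begins, along the tool's axes as they then stand; what a row does not reach is not made up. A row lasts 1/8 s, in which the tool goes at most 62.5 mm and 10.7 degrees, less where a joint would pass 70% of its speed; a pose out of reach is approached as far as the arm can. A call is refused whole if a number of a shift passes 1 or a number of a turn 1, either way. A call with a gripper value outside its range is refused whole. The fingers move at their own pace and stop on an object; "squeeze" is the grip in N (left out, the last holds). Time passes only in rows, so rows that do not move let the fingers close. It gives the time, the measured TCP pose, the force and the opening at its end, in the units of the state.
- telemetry.state(): the state, without advancing time (a new reading comes with each control period).
- viewer.capture(name): name is "side" or "top" or "wrist"; returns (picture, depth): 384x512x3 uint8, red, green, blue; 384x512 float32, mm along the optical axis (not along the pixel's ray), 0 where there is no reading.
- viewer.calibration(name): a dict with "fx", "fy", "cx", "cy" (pixels), "rvec" (rotation vector, rad) and "tvec" (3), from world to camera coordinates, as OpenCV has them. Camera axes: x right, y down, z forward; pixel columns grow to the right and rows downward; lengths in mm; the calibration is good to about 2 mm. A picture is of the moment at which its call begins: read the wrist's pose just before it. calibration takes no time and is no camera call; for the wrist camera it gives the pose at the moment of the call.
- ctrl.job_done(): hands the job in, once; it reports no verdict.
The state is a dict: "time_s": time; "joint_positions": joint angles; "joint_velocities": joint speeds; "joint_torque": joint torques, N m; "tcp_pos": TCP position; "tool_rot": TCP orientation; "force": force on the tool from outside, world axes, zero at the start; "torque": the same for the moment, N m; "width": finger opening in mm.
Only numpy, scipy, OpenCV 4.12 (cv2) and the standard library are available. Lean on these libraries where they do the work, as an engineer would, in place of code of your own. Each camera call takes 0.05 s, during which the arm holds its last target. There are 200 camera calls.

### The job

Weigh the tissue block in the green cassette: first clip the empty steel weighing tray fully home in the carrier on the balance's pan, pushing firmly enough that both spring clips snap over its ears but never sinking the pan onto its overload stop, and let go of it. Then press the blue tare key gently but fully down for a moment, and after that lay the green block flat in the tray. Leave the red on/off key, the other two blocks, the forceps and the marker alone.

Things in the scene. Friction and masses are not known exactly. Their poses are not given: they have to be found in the camera images.
- tray_center (a point): Centre of the empty open stainless steel weighing tray, loose on the worktop right of the balance: 60 mm (its x) by 92 mm (its y) by 20 mm high, walls and floor 2 mm, 0.11 kg; this point is 10 mm above its underside, z up. Mid-way along each short end a flat ear sticks out 6 mm along y, 20 mm wide, 2 mm thick, 6 to 8 mm above the underside. Long sides plain: grip across the 60 mm.
- seat (a point): Centre of the floor of the tray carrier on the balance's pan: the middle of the tray's underside belongs here, so a seated tray's centre is 10 mm above it. Moves with the pan. The tray's long y axis goes along this y, either way round. Corner guides 13 mm high with tapered mouths leave the tray 2.5 mm play each side.
- pan: The sprung pan (steel plate 116 x 146 mm) with the grey carrier; origin = point seat. At each end of the carrier, 50 mm from the seat along y, stands a spring clip 25 mm high, flared at its top. As the tray is pushed down, its ears meet the clips 7 to 8 mm above the seat; the push rises to some 6 to 9 N at 2 to 3 mm, then they snap over the ears.
- pan_sink (a joint): How far the pan is pushed down, in m: 0 at rest, spring 1.3 N per mm; overload stop at 0.012. Never beyond 0.009 (about 12 N with the tray's own weight). As the pan gives under the push, a tray moved only to its measured seated place is not clipped in: it must be pushed some mm lower, until the clips snap and the force drops.
- tare_travel (a joint): Travel of the tare key in m: 0 up, 0.004 fully down; springs back. Takes about 1 N to start and 4.5 N to go fully down.
- tare_key: The blue tare key, 34 x 30 mm, right of the display on the balance's low front panel. More than 20 N harms it.
- tare_key_top (a point): Centre of the blue tare key's top face, 48 mm above the worktop when up. x and y axes are those of the balance (x to its back).
- power_travel (a joint): Travel of the red on/off key in m: 0 up, 0.004 fully down. Not to be pressed.
- power_key_top (a point): Centre of the top face of the small red on/off key, 20 by 20 mm, at the left of the display.
- block_green_center (a point): Paraffin tissue block on a GREEN plastic cassette, loose on the worktop on the right, 41 mm (its x) by 28 mm (its y) by 13 mm high, about 0.025 kg; this point is its centre, 6 mm above its underside. Grip across the 28 mm.
- block_pink_center (a point): Like block on a PINK cassette: bystander. Its centre, 6 mm above its underside.
- block_white_center (a point): Like block on a WHITE cassette: bystander. Its centre, 6 mm above its underside.
- weigh_tray: The weighing tray of point tray_center; origin at the centre of its underside.
- block_green: The green block; origin at the centre of its underside.
- forceps: Steel forceps, 127 mm, lying at the right: bystander.
- marker: White marker pen with a red cap, 126 mm, lying at the right: bystander.
There are look-alikes about, which are no part of the job. What is shaped like the block_green but black or orange is not meant.

How it is judged:
By the outcome, as a careful person would: the job done as asked, in the order asked, and still so for the second after the job is handed in, with the robot touching nothing.
It also fails if it takes over 72 s, if anything falls off the work surface, if the arm or the gripper's body presses on something with over 40 N, if the wrist force passes 120 N, or if a joint passes its speed limit or range.

## Working session

There is one attempt and no reset: what is moved stays moved. The work goes in short steps, Python scripts to look and compute and a tool call to move; the robot and the scene stay as the last step left them, time stands still between calls to the robot, and variables do not carry over. Pictures are saved under pics/ and viewed, about 8 in all and at most 12, crops included, and the job is handed in when it is done.

Besides the shell and the picture viewer there is one more tool, called as name(argument=value, ...) on one line, values as JSON. step_arm: Moves the arm, as the interface text tells. Its arguments: {"type":"object","properties":{"rows":{"type":"array"},"squeeze":{"type":"number"}},"required":["rows"]}

```bash
mkdir -p pics; ls
cat > h.py <<'E'
import numpy as np, cv2
from scipy.spatial.transform import Rotation as R
from cell import telemetry, viewer, ctrl
def cap(n,f):
    c=viewer.calibration(n); p,d=viewer.capture(n)
    cv2.imwrite(f'pics/{f}.png',p[:,:,::-1]); np.savez(f'pics/{f}.npz',d=d,p=p,**{k:np.array(v) for k,v in c.items()})
    return p,d,c
def load(f): return np.load(f'pics/{f}.npz')
def pt(z,u,v,h=None):
    """world point of pixel; by depth, or on plane z=h"""
    M=R.from_rotvec(z['rvec']).as_matrix(); t=z['tvec']
    r=np.array([(u-z['cx'])/z['fx'],(v-z['cy'])/z['fy'],1.])
    if h is None: return M.T@(r*z['d'][int(round(v)),int(round(u))]-t)
    o=-M.T@t; w=M.T@r; return o+w*(h-o[2])/w[2]
def cloud(z):
    v,u=np.mgrid[:384,:512]; d=z['d']
    M=R.from_rotvec(z['rvec']).as_matrix()
    c=np.stack([(u-z['cx'])/z['fx']*d,(v-z['cy'])/z['fy']*d,d],-1)
    return (c-z['tvec'])@M
E
python3 - <<'E'
from h import *
print(telemetry.state(), ctrl.pinch_z)
p,_,c=cap('top','top0'); q,_,_=cap('side','side0')
print(c)
cv2.imwrite('pics/a.png',cv2.resize(p[:,:,::-1],(800,600),interpolation=cv2.INTER_CUBIC))
E
```

```text
pics
{'time_s': 0.0, 'joint_positions': array([ 1.06531332e+00,  3.09034911e-01,  1.63520104e+00, -3.24586356e-05,
        1.19974553e+00, -6.97062104e-02]), 'joint_velocities': array([-0.00115232, -0.00029126,  0.00053076,  0.0007845 , -0.00059828,
        0.00019056]), 'joint_torque': array([ 7.18184929e-04, -4.15268111e+01, -2.76665694e+01, -1.95750822e-04,
        1.03460712e-02,  2.89439163e-05]), 'tcp_pos': array([263.4478331 , 565.82941149, 230.02158957]), 'tool_rot': array([-1.38559145, -0.88094947,  0.88437226]), 'force': array([-0.26943451, -0.04618406, -0.06932419]), 'torque': array([ 0.00025439, -0.0332968 ,  0.01248515]), 'width': 85.55792298975187} 18.700000000000003
{'fx': 440.4018236676544, 'fy': 440.4018236676544, 'cx': 251.35344819395291, 'cy': 193.82175370997675, 'rvec': array([ 2.1400182 , -2.11667349,  0.1773392 ]), 'tvec': array([-206.77009088,  502.41741784, 1285.87143024])}
```

View pics/a.png

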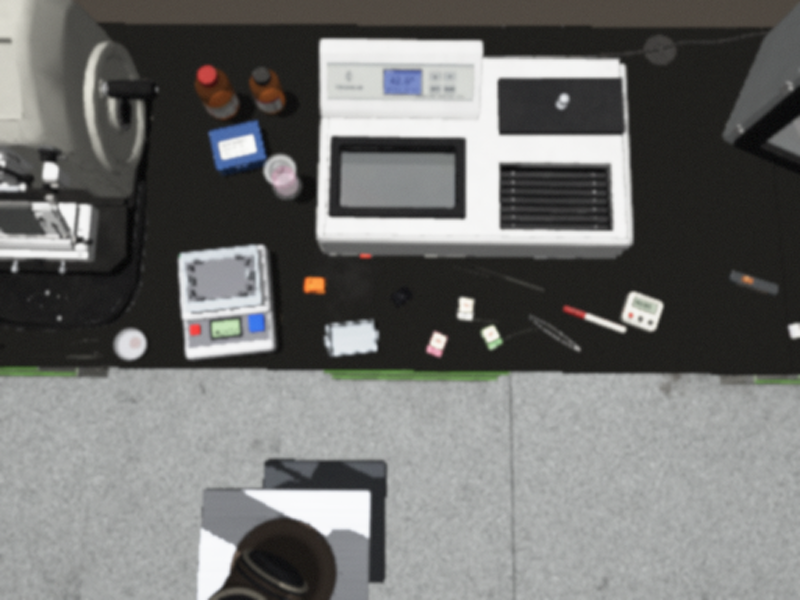

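View pics/side0.png

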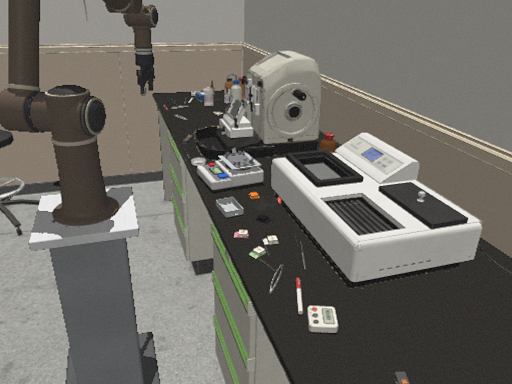

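The top view shows the balance at (226,300), the tray at (351,338), green at (491,337), pink at (437,344), white at (466,308) and the tare key at (257,322), all in the 800x600 image.

Run:
```python
from h import *
np.set_printoptions(precision=1,suppress=True)
s=telemetry.state(); print(R.from_rotvec(s['tool_rot']).as_matrix().round(3))
z=load('top0'); k=512/800
for n,u,v,h in [('tray',351,338,20),('traycor1',325,323,20),('traycor2',375,320,20),('traycor3',379,352,20),('traycor4',331,356,20),('green',491,337,13),('pink',437,344,13),('white',466,308,13),('tare',257,322,48),('power',195,328,48),('pan',222,278,60),('panTL',182,254,60),('panTR',263,248,60),('balBL',187,358,30),('balBR',274,350,30)]:
    print(n,pt(z,u*k,v*k),pt(z,u*k,v*k,h))
p=z['p'][140:240,100:350][:,:,::-1]
C=cloud(z)
# tray from heights: points z>8 in region
m=(C[...,2]>9)&(C[...,2]<30)&(C[...,0]<480)
t=pt(z,351*k,338*k,20)
mm=m&(np.hypot(C[...,0]-t[0],C[...,1]-t[1])<65)
P=C[mm][:,:2].astype(np.float32); print(len(P),cv2.minAreaRect(P),C[mm][:,2].mean())
cv2.imwrite('pics/b.png',cv2.resize(p,(800,320),interpolation=cv2.INTER_CUBIC))
```

```text
[[ 0.4 -0.  -0.9]
 [ 0.9 -0.   0.4]
 [-0.  -1.   0. ]]
tray [ 439.7 -119.8    8.3] [ 438.3 -120.6   20. ]
traycor1 [470.2 -66.9  -0.6] [467.2 -69.1  20. ]
traycor2 [ 477.3 -166.1   -0.6] [ 474.2 -166.8   20. ]
traycor3 [ 413.3 -175.     2.1] [ 411.5 -175.5   20. ]
traycor4 [404.5 -80.7   1. ] [402.7 -82.5  20. ]
green [ 444.3 -394.3   11.3] [ 444.1 -394.1   13. ]
pink [ 428.9 -288.3   15.4] [ 429.1 -288.4   13. ]
white [ 501.4 -345.8   11.1] [ 501.1 -345.6   13. ]
tare [463.3  57.8  51.1] [463.8  58.4  48. ]
power [450.8 176.4  48.8] [450.9 176.7  48. ]
pan [543.4 123.   75.5] [546.7 127.1  60. ]
panTL [590.1 202.9  72.8] [593.2 207.   60. ]
panTR [609.9  53.3  47.8] [606.7  50.8  60. ]
balBL [397.2 201.7   4.4] [394.9 193.9  30. ]
balBR [415.4  32.4  -1. ] [412.2  26.8  30. ]
121 ((441.05755615234375, -119.38862609863281), (61.09508514404297, 101.99163055419922), 7.1130523681640625) 17.851237285347842
```

View pics/b.png

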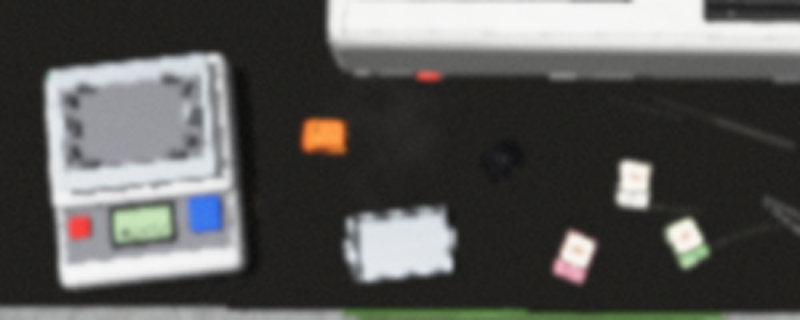

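```bash
cat >> h.py <<'E'
def rel(target,yaw=None):
    """distance to target in tool axes (units of 40 mm) and spin (units of 5 deg) so that tool x has world yaw (deg, mod 180)"""
    s=telemetry.state(); M=R.from_rotvec(s['tool_rot']).as_matrix()
    d=M.T@(np.array(target,float)-s['tcp_pos'])
    cur=np.degrees(np.arctan2(M[1,0],M[0,0]))
    print('tcp',s['tcp_pos'].round(1),'xyaw',round(cur,1),'tilt',M[:,1].round(3),'w',round(s['width'],1),'t',round(s['time_s'],2),'F',np.round(s['force'],1))
    if yaw is not None:
        sp=-((yaw-cur+90)%180-90); print('spin units',round(sp/5,2))
        a=np.radians(cur-sp); x=np.array([np.cos(a),np.sin(a),0]); M=np.stack([x,[0,0,-1],np.cross(x,[0,0,-1])],1)
        d2=M.T@(np.array(target,float)-s['tcp_pos']); print('after spin: slide units',(d2/40).round(2))
    print('now: slide units',(d/40).round(2))
E
python3 -c "
from h import *
rel([440,-120,200],7)
c=viewer.calibration('wrist'); M=R.from_rotvec(c['rvec']).as_matrix(); s=telemetry.state(); T=R.from_rotvec(s['tool_rot']).as_matrix()
print('cam in tool',T.T@(-M.T@c['tvec']-s['tcp_pos']), (T.T@M.T).round(2), c['fx'])"
```

```text
tcp [263.5 565.9 230.2] xyaw 65.0 tilt [-0.001 -0.002 -1.   ] w 85.7 t 0.1 F [-0.4  0.3  0.3]
spin units 11.61
after spin: slide units [  2.29   0.75 -17.56]
now: slide units [-13.68   0.78 -11.24]
cam in tool [ 6.18237034e-03 -1.41899381e+02  7.67736749e+01] [[ 1.    0.   -0.  ]
 [ 0.   -0.3   0.95]
 [ 0.   -0.95 -0.3 ]] 313.6635701697455
```

step_arm(rows=[{"slide":[0,0,0],"spin":1,"fingers":1},{"slide":[0,0,0],"spin":1,"fingers":1},{"slide":[0,0,0],"spin":1,"fingers":1},{"slide":[0,0,0],"spin":1,"fingers":1},{"slide":[0,0,0],"spin":1,"fingers":1},{"slide":[0,0,0],"spin":1,"fingers":1},{"slide":[0,0,0],"spin":1,"fingers":1},{"slide":[0,0,0],"spin":1,"fingers":1},{"slide":[0,0,0],"spin":1,"fingers":1},{"slide":[0,0,0],"spin":1,"fingers":1},{"slide":[0,0,0],"spin":1,"fingers":1},{"slide":[0,0,0],"spin":0.6,"fingers":1}], squeeze=30)

```text
time_s: 1.6
tcp_pos: [260.5, 560.4, 221.0]
tool_rot: [-1.586, -0.062, 0.078]
force: [0.2, 0.2, -0.9]
width: 85.3
```

```bash
python3 -c "
from h import *
rel([440,-120,200],7)"
```

```text
tcp [260.5 560.4 221. ] xyaw 5.1 tilt [-0.009 -0.017 -1.   ] w 85.3 t 1.6 F [ 0.2  0.2 -0.9]
spin units -0.39
after spin: slide units [  2.38   0.52 -17.43]
now: slide units [  2.97   0.77 -17.33]
```

step_arm(rows=[{"slide":[0.14,0,-1],"spin":0,"fingers":1},{"slide":[0.14,0,-1],"spin":0,"fingers":1},{"slide":[0.14,0,-1],"spin":0,"fingers":1},{"slide":[0.14,0,-1],"spin":0,"fingers":1},{"slide":[0.14,0,-1],"spin":0,"fingers":1},{"slide":[0.14,0,-1],"spin":0,"fingers":1},{"slide":[0.14,0,-1],"spin":0,"fingers":1},{"slide":[0.14,0,-1],"spin":0,"fingers":1},{"slide":[0.14,0,-1],"spin":0,"fingers":1},{"slide":[0.14,0,-1],"spin":0,"fingers":1},{"slide":[0.14,0,-1],"spin":0,"fingers":1},{"slide":[0.14,0,-1],"spin":0,"fingers":1},{"slide":[0.14,0,-1],"spin":0,"fingers":1},{"slide":[0.14,0,-1],"spin":0,"fingers":1},{"slide":[0.14,0,-1],"spin":0,"fingers":1}])

```text
time_s: 3.48
tcp_pos: [397.2, -47.6, 225.5]
tool_rot: [-1.59, -0.064, 0.086]
force: [0.4, -0.8, 0.1]
width: 85.4
```

```bash
python3 -c "
from h import *
rel([440,-120,200],7)"
```

```text
tcp [397.2 -47.6 225.5] xyaw 5.4 tilt [-0.013 -0.022 -1.   ] w 85.4 t 3.48 F [ 0.4 -0.8  0.1]
spin units -0.31
after spin: slide units [ 0.84  0.64 -1.93]
now: slide units [ 0.9   0.66 -1.89]
```

step_arm(rows=[{"slide":[0.45,0.3,-0.95],"spin":-0.3,"fingers":1},{"slide":[0.45,0.3,-0.95],"spin":0,"fingers":1},{"slide":[0,0,0],"spin":0,"fingers":1}])

```text
time_s: 3.85
tcp_pos: [441.7, -124.5, 201.6]
tool_rot: [-1.589, -0.081, 0.104]
force: [-0.5, -0.3, -0.4]
width: 85.3
```

Run:
```python
from h import *
rel([440,-120,200],7)
p,d,c=cap('wrist','w1')
cv2.imwrite('pics/c.png',cv2.resize(p[:,:,::-1],(800,600),interpolation=cv2.INTER_CUBIC))
z=load('w1');C=cloud(z)
mm=(C[...,2]>14)&(C[...,2]<26)&(np.hypot(C[...,0]-440,C[...,1]+120)<70)
P=C[mm][:,:2].astype(np.float32); print(len(P),cv2.minAreaRect(P))
mm=(C[...,2]>4)&(C[...,2]<26)&(np.hypot(C[...,0]-440,C[...,1]+120)<70)
P=C[mm][:,:2].astype(np.float32); print(len(P),cv2.minAreaRect(P))
rel([440,-120,200],7)
```

```text
tcp [ 441.7 -124.5  201.6] xyaw 6.7 tilt [-0.013 -0.021 -1.   ] w 85.3 t 3.85 F [-0.5 -0.3 -0.4]
spin units -0.06
after spin: slide units [-0.03  0.04  0.12]
now: slide units [-0.03  0.04  0.12]
768 ((440.62994384765625, -119.18411254882812), (60.42612075805664, 91.78958129882812), 7.177851676940918)
1195 ((440.65093994140625, -119.56898498535156), (60.40535354614258, 103.1943359375), 7.121719837188721)
tcp [ 440.9 -123.4  201.7] xyaw 6.8 tilt [-0.014 -0.021 -1.   ] w 85.1 t 3.9 F [-0.1  0.6 -0.6]
spin units -0.05
after spin: slide units [-0.01  0.04  0.09]
now: slide units [-0.01  0.04  0.09]
```

View pics/c.png

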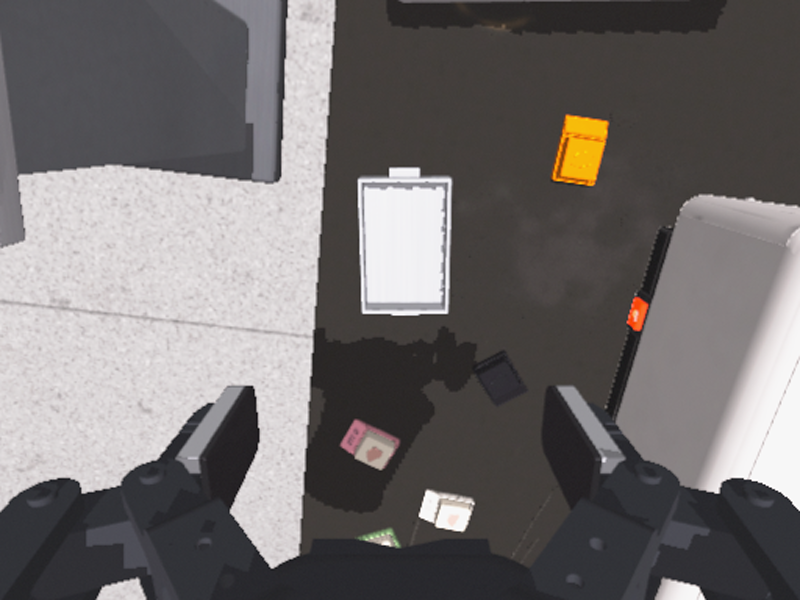

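Wrist view: the tray is centred at about (405,245), clear on all sides. It measures 60.4 x 91.8 mm with ears at 103 mm, which matches the given sizes. Next I descend.

```bash
python3 -c "
from h import *
rel([440.6,-119.3,42],7.1)"
```

```text
tcp [ 440.9 -123.4  201.7] xyaw 6.8 tilt [-0.014 -0.021 -1.   ] w 85.1 t 3.9 F [-0.1  0.6 -0.6]
spin units -0.07
after spin: slide units [0.01 3.99 0.1 ]
now: slide units [0.07 3.99 0.18]
```

step_arm(rows=[{"slide":[0.02,1,0.06],"spin":-0.06,"fingers":1},{"slide":[0.02,1,0.06],"spin":0,"fingers":1},{"slide":[0.02,1,0.06],"spin":0,"fingers":1},{"slide":[0.02,0.5,0.0],"spin":0,"fingers":1},{"slide":[0,0,0],"spin":0,"fingers":1}])

```text
time_s: 4.53
tcp_pos: [439.7, -113.5, 60.1]
tool_rot: [-1.587, -0.09, 0.111]
force: [0.1, -1.0, 0.3]
width: 85.6
```

```bash
python3 -c "
from h import *
rel([440.6,-119.3,2],7.1)"
```

```text
tcp [ 439.7 -113.5   60.1] xyaw 7.3 tilt [-0.013 -0.019 -1.   ] w 85.6 t 4.53 F [ 0.1 -1.   0.3]
spin units 0.04
after spin: slide units [ 0.    1.45 -0.15]
now: slide units [ 0.03  1.46 -0.12]
```

step_arm(rows=[{"slide":[0.02,0.8,-0.07],"spin":0.04,"fingers":1},{"slide":[0.01,0.4,-0.04],"spin":0,"fingers":1},{"slide":[0.0,0.1,0.0],"spin":0,"fingers":1}])

```text
time_s: 4.9
tcp_pos: [443.7, -118.1, 10.8]
tool_rot: [-1.589, -0.093, 0.105]
force: [1.3, 0.6, 0.1]
width: 85.6
```

```bash
python3 -c "
from h import *
rel([440.6,-119.3,2],7.1)"
```

```text
tcp [ 443.7 -118.1   10.8] xyaw 7.2 tilt [-0.006 -0.021 -1.   ] w 85.6 t 4.9 F [1.3 0.6 0.1]
spin units 0.02
after spin: slide units [-0.08  0.22 -0.02]
now: slide units [-0.08  0.22 -0.02]
```

step_arm(rows=[{"slide":[-0.07,0.15,-0.02],"spin":0,"fingers":1},{"slide":[0,0.03,0],"spin":0,"fingers":1}])

```text
time_s: 5.15
tcp_pos: [442.0, -119.7, 4.7]
tool_rot: [-1.59, -0.095, 0.104]
force: [-0.7, -0.4, 0.2]
width: 85.5
```

```bash
python3 -c "
from h import *
rel([440.6,-119.3,2],7.1)"
```

```text
tcp [ 442.  -119.7    4.7] xyaw 7.2 tilt [-0.004 -0.022 -1.   ] w 85.5 t 5.15 F [-0.7 -0.4  0.2]
spin units 0.03
after spin: slide units [-0.03  0.07  0.01]
now: slide units [-0.03  0.07  0.02]
```

step_arm(rows=[{"slide":[-0.03,0.05,0.02],"spin":0,"fingers":1},{"slide":[0,0,0],"spin":0,"fingers":0.6},{"slide":[0,0,0],"spin":0,"fingers":0.6},{"slide":[0,0,0],"spin":0,"fingers":0.5},{"slide":[0,0,0],"spin":0,"fingers":0.5}], squeeze=60)

```text
time_s: 5.78
tcp_pos: [442.0, -119.6, 4.1]
tool_rot: [-1.591, -0.097, 0.101]
force: [-0.0, 1.0, -1.0]
width: 58.1
```

```bash
python3 -c "
from h import *
rel([440.6,-119.3,2],7.1)"
```

```text
tcp [ 442.  -119.6    4.1] xyaw 7.2 tilt [-0.001 -0.023 -1.   ] w 58.1 t 5.78 F [-0.  1. -1.]
spin units 0.02
after spin: slide units [-0.03  0.05  0.01]
now: slide units [-0.03  0.05  0.01]
```

step_arm(rows=[{"slide":[0,0,0],"spin":0,"fingers":0.4},{"slide":[0,0,0],"spin":0,"fingers":0.3},{"slide":[0,-0.3,0],"spin":0,"fingers":0.3},{"slide":[0,-1,0],"spin":0,"fingers":0.3},{"slide":[0,-1,0],"spin":0,"fingers":0.3},{"slide":[0,-1,0],"spin":0,"fingers":0.3},{"slide":[0.4,-1,0.4],"spin":0,"fingers":0.3},{"slide":[0.8,0,0.8],"spin":0,"fingers":0.3},{"slide":[0.8,0,0.8],"spin":0,"fingers":0.3},{"slide":[0,0,0],"spin":0,"fingers":0.3}])

```text
time_s: 7.02
tcp_pos: [513.4, -23.7, 185.0]
tool_rot: [-1.591, -0.099, 0.096]
force: [-0.3, -0.0, -0.7]
width: 58.5
```

Run:
```python
from h import *
rel([545,123,170],6.2)
p,d,c=cap('wrist','w2')
cv2.imwrite('pics/d.png',cv2.resize(p[:,:,::-1],(800,600),interpolation=cv2.INTER_CUBIC))
```

```text
tcp [513.4 -23.7 185. ] xyaw 7.1 tilt [ 0.004 -0.022 -1.   ] w 58.5 t 7.03 F [-0.3 -0.  -0.7]
spin units 0.18
after spin: slide units [1.18 0.38 3.56]
now: slide units [1.24 0.3  3.55]
```

View pics/d.png

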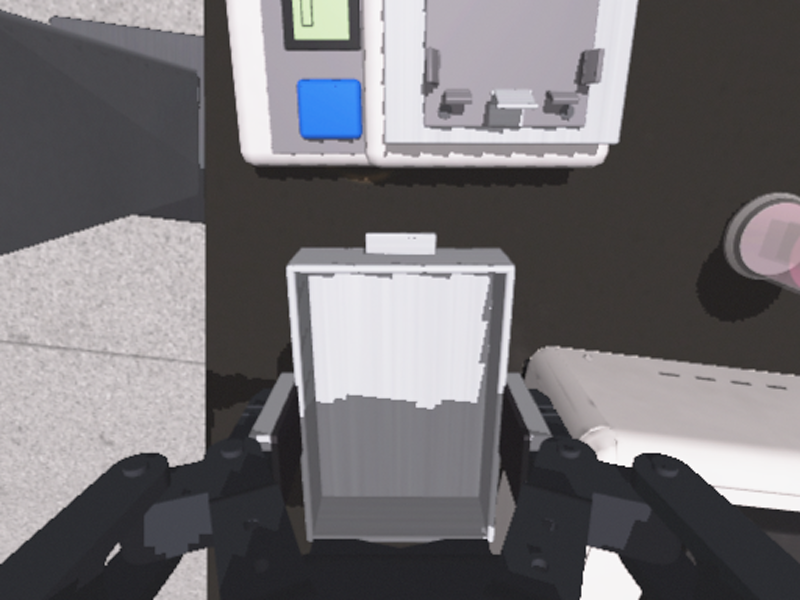

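Wrist view: the tray is held level between the pads. The tare key is at (330,108), and the near end of the carrier, with its clip, is at (512,105). I move closer to see the whole pan.

step_arm(rows=[{"slide":[0.3,-0.1,0.9],"spin":0.1,"fingers":0.3},{"slide":[0.2,-0.1,0.8],"spin":0.1,"fingers":0.3},{"slide":[0,0,0],"spin":0,"fingers":0.3}])

```text
time_s: 7.45
tcp_pos: [521.0, 44.0, 190.7]
tool_rot: [-1.594, -0.077, 0.083]
force: [-0.3, -1.1, -1.3]
width: 58.3
```

Run:
```python
from h import *
np.set_printoptions(precision=1,suppress=True)
s=telemetry.state()
p,d,c=cap('wrist','w3'); z=load('w3')
rel([545,123,170],6.2)
cv2.imwrite('pics/e.png',cv2.resize(p[:,:,::-1],(800,600),interpolation=cv2.INTER_CUBIC))
C=cloud(z); T=R.from_rotvec(s['tool_rot']).as_matrix(); L=(C-s['tcp_pos'])@T
m=(abs(L[...,0])<31.5)&(abs(L[...,2])<60)&(L[...,1]>-40)&(L[...,1]<30)&(d>0)
h,e=np.histogram(L[m][:,1],bins=35,range=(-40,30)); print(np.c_[e[:-1],h].astype(int).tolist())
```

```text
tcp [520.6  43.  190.4] xyaw 5.8 tilt [-0. -0. -1.] w 58.4 t 7.5 F [ 0.1  0.  -1.3]
spin units -0.08
after spin: slide units [0.8 0.5 1.9]
now: slide units [0.8 0.5 1.9]
[[-40, 178], [-38, 165], [-36, 169], [-34, 157], [-32, 141], [-30, 148], [-28, 131], [-26, 128], [-24, 141], [-22, 113], [-20, 216], [-18, 1774], [-16, 1277], [-14, 766], [-12, 788], [-10, 757], [-8, 735], [-6, 1097], [-4, 821], [-2, 602], [0, 3700], [2, 12186], [4, 645], [6, 0], [8, 0], [10, 0], [12, 0], [14, 0], [16, 0], [18, 0], [20, 0], [22, 0], [24, 0], [26, 0], [28, 0]]
```

View pics/e.png

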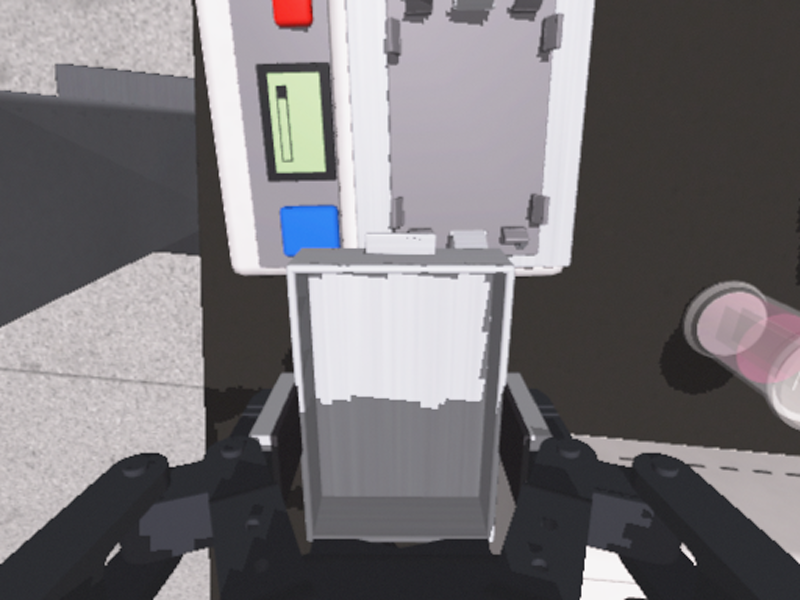

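Run:
```python
from h import *
np.set_printoptions(precision=1,suppress=True)
z=load('w3'); C=cloud(z); k=512/800
print('floor',[pt(z,u*k,v*k) for u,v in((470,100),(470,60),(430,150),(510,150))])
print('plate',[pt(z,u*k,v*k) for u,v in((370,100),(570,100))])
print('tare',pt(z,310*k,228*k),'power',pt(z,292*k,8*k))
s0=pt(z,470*k,100*k)[2]
m=((C[...,2]>s0+7)&(C[...,2]<s0+32)&(C[...,0]>490)&(C[...,1]>50)).astype(np.uint8)
m[int(245*k):]=0
n,l,st,ce=cv2.connectedComponentsWithStats(m)
for i in range(1,n):
    if st[i,4]>5:
        P=C[l==i]; print(ce[i]/k,st[i,4],'min',P.min(0),'max',P.max(0))
# tray in tool frame
from scipy.spatial.transform import Rotation
T0=R.from_rotvec([-1.594,-0.077,0.083]).as_matrix(); L=(C-np.array([520.8,43.5,190.5]))@T0
v,u=np.mgrid[:384,:512]
r=(L[...,1]>-20)&(L[...,1]<-12)&(abs(L[...,0])<34)&(abs(L[...,2])<60)&(u>int(285*k))&(u<int(520*k))&(v<int(560*k))
P=L[r][:,[0,2]].astype(np.float32); print(len(P),cv2.minAreaRect(P),P.min(0),P.max(0))
f=(L[...,1]>-2)&(L[...,1]<8)&(abs(L[...,0])<24)&(L[...,2]>-36)&(L[...,2]<38)
A=np.c_[L[f][:,0],L[f][:,2],np.ones(f.sum())]; print('floor plane y=',np.linalg.lstsq(A,L[f][:,1],rcond=None)[0].round(4))
```

```text
floor [array([544.3, 140.6,  75.7]), array([541.8, 158.1,  74.6]), array([527.9, 115.7,  76.2]), array([567.6, 119.8,  75.3])]
plate [array([495.9, 135.8,  71.4]), array([593.9, 146.1,  70.5])]
tare [465.7  64.7  49.7] power [451.5 175.9  48.9]
[417.7   5.2] 136 min [508.6 172.9  82.7] max [520.6 177.9  90.3]
[472.6   4.7] 181 min [529.2 175.8  82.8] max [547.8 180.1  91.6]
[526.7   3.6] 100 min [556.1 179.5  82.8] max [567.9 183.   88. ]
[552.8  31.8] 236 min [571.4 164.4  82.7] max [579.1 178.5  90.7]
[391.7  35.7] 192 min [501.2 155.8  82.7] max [507.9 169.7  90.5]
[539.7 209.4] 177 min [581.2  86.4  82.7] max [588.8 100.3  90.8]
[395.7 212.8] 137 min [511.   77.6  82.9] max [517.7  91.6  90.7]
[423.3 231.1] 11 min [525.2  75.7  82.9] max [532.3  77.2  84.3]
[467.9 236.5] 178 min [541.8  74.3  83.7] max [559.6  80.7  95.1]
[514.8 235.9] 136 min [568.9  75.8  82.8] max [581.1  83.   90.1]
4158 ((0.10995101928710938, 0.7996482849121094), (92.86202239990234, 66.97892761230469), 89.25870513916016) [-33.2 -45.7] [33.7 47.2]
floor plane y= [-0.  -0.   2.5]
```

```bash
python3 -c "
from h import *
rel([544.7,127.1,140],7.1)"
```

```text
tcp [520.6  43.  190.4] xyaw 5.8 tilt [-0.003 -0.025 -1.   ] w 58.4 t 7.5 F [ 0.1  0.  -1.3]
spin units -0.26
after spin: slide units [0.86 1.26 2.01]
now: slide units [0.82 1.2  2.06]
```

step_arm(rows=[{"slide":[0.3,0.2,0.8],"spin":-0.26,"fingers":0.3},{"slide":[0.3,0.4,0.8],"spin":0,"fingers":0.3},{"slide":[0.2,0.4,0.4],"spin":0,"fingers":0.3},{"slide":[0,0,0],"spin":0,"fingers":0.3}])

```text
time_s: 8.0
tcp_pos: [541.9, 119.9, 146.3]
tool_rot: [-1.598, -0.088, 0.1]
force: [-0.3, -0.9, -1.7]
width: 58.2
```

Run:
```python
from h import *
s=telemetry.state()
p,d,c=cap('wrist','w4'); z=load('w4')
rel([544.7,127.1,115],7.1)
cv2.imwrite('pics/f.png',cv2.resize(p[:,:,::-1],(800,600),interpolation=cv2.INTER_CUBIC))
C=cloud(z); T=R.from_rotvec(s['tool_rot']).as_matrix(); L=(C-s['tcp_pos'])@T
f=(L[...,1]>-2)&(L[...,1]<8)&(abs(L[...,0])<24)&(L[...,2]>-36)&(L[...,2]<38)
A=np.c_[L[f][:,0],L[f][:,2],np.ones(f.sum())]; print('floor plane y=',np.linalg.lstsq(A,L[f][:,1],rcond=None)[0].round(4))
f=f&True; W=C[f]; print('world tray floor slope',np.linalg.lstsq(np.c_[W[:,:2],np.ones(len(W))],W[:,2],rcond=None)[0].round(4), W[:,2].mean())
m=((C[...,2]>82)&(C[...,2]<105)&(C[...,0]>490)&(C[...,0]<600)&(C[...,1]>140)).astype(np.uint8); 
n,l,st,ce=cv2.connectedComponentsWithStats(m)
for i in range(1,n):
    if st[i,4]>8:
        P=C[l==i]; print((ce[i]*800/512).round(),st[i,4],'min',P.min(0).round(1),'max',P.max(0).round(1))
```

```text
tcp [542.3 119.4 147.1] xyaw 6.8 tilt [-0.005 -0.03  -1.   ] w 58.3 t 8.05 F [ 0.1 -0.  -1.2]
spin units -0.06
after spin: slide units [0.08 0.8  0.18]
now: slide units [0.09 0.8  0.21]
floor plane y= [-0.0045 -0.0217  2.6713]
world tray floor slope [-4.400000e-03 -7.900000e-03  1.469859e+02] 143.6500002873676
[412. 180.] 370 min [529.  176.3  84.8] max [548.  186.5 101.8]
[352. 182.] 181 min [508.8 173.5  82.1] max [521.  180.7  90.6]
[471. 181.] 177 min [556.2 179.8  83. ] max [568.3 186.4  90.6]
[499. 213.] 251 min [572.1 164.8  82. ] max [579.4 178.8  90.7]
[324. 214.] 245 min [501.3 156.2  82. ] max [508.4 169.9  90.3]
```

View pics/f.png

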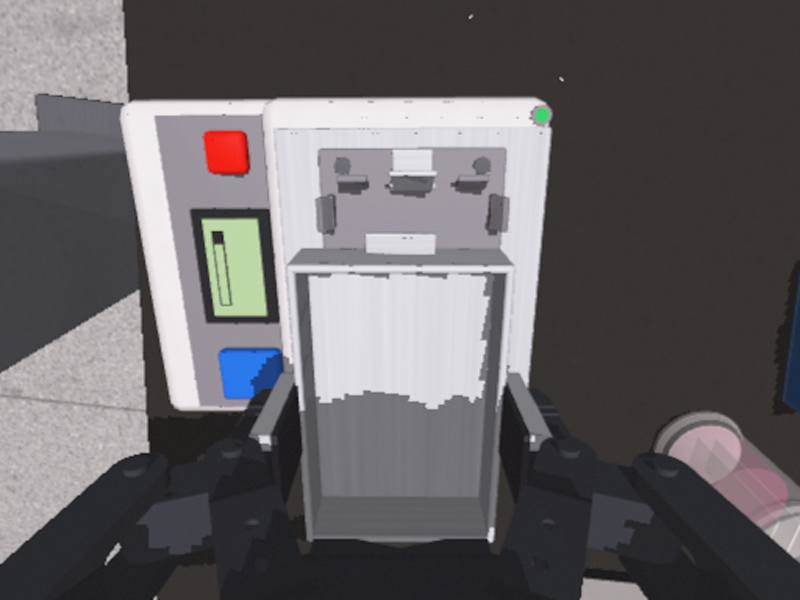

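Wrist view: the tray is lined up with the carrier. The far clip is at (412,180) and the side guides at (326,213) and (498,213). I correct by a few mm and descend.

step_arm(rows=[{"slide":[0.08,0.2,0.19],"spin":-0.06,"fingers":0.3},{"slide":[0.02,0.2,0.03],"spin":0,"fingers":0.3},{"slide":[0,0.1,0],"spin":0,"fingers":0.3}])

```text
time_s: 8.43
tcp_pos: [546.0, 126.2, 126.9]
tool_rot: [-1.599, -0.092, 0.1]
force: [0.2, 0.1, -0.9]
width: 58.2
```

```bash
python3 -c "
from h import *
rel([544.7,127.1,100],7.1)"
```

```text
tcp [546.  126.2 126.9] xyaw 7.0 tilt [-0.003 -0.031 -1.   ] w 58.2 t 8.43 F [ 0.2  0.1 -0.9]
spin units -0.02
after spin: slide units [-0.03  0.67  0.03]
now: slide units [-0.02  0.67  0.05]
```

step_arm(rows=[{"slide":[-0.02,0.25,0.03],"spin":0,"fingers":0.3},{"slide":[-0.01,0.25,0.02],"spin":0,"fingers":0.3},{"slide":[0,0.1,0],"spin":0,"fingers":0.3}])

```text
time_s: 8.8
tcp_pos: [544.1, 126.9, 101.2]
tool_rot: [-1.599, -0.092, 0.1]
force: [-0.2, -0.4, -1.6]
width: 58.3
```

```bash
python3 -c "
from h import *
rel([544.7,127.1,90],7.1)"
```

```text
tcp [544.1 126.9 101.2] xyaw 7.0 tilt [-0.004 -0.031 -1.   ] w 58.3 t 8.8 F [-0.2 -0.4 -1.6]
spin units -0.03
after spin: slide units [0.02 0.28 0.  ]
now: slide units [0.02 0.28 0.01]
```

step_arm(rows=[{"slide":[0.01,0.1,0.01],"spin":0,"fingers":0.3},{"slide":[0,0.1,0],"spin":0,"fingers":0.3}])

```text
time_s: 9.05
tcp_pos: [544.5, 127.2, 92.5]
tool_rot: [-1.599, -0.092, 0.1]
force: [-0.1, -0.3, -0.6]
width: 58.2
```

step_arm(rows=[{"slide":[0,0.06,0],"spin":0,"fingers":0.3},{"slide":[0,0.06,0],"spin":0,"fingers":0.3}])

```text
time_s: 9.3
tcp_pos: [544.8, 127.2, 87.7]
tool_rot: [-1.599, -0.092, 0.1]
force: [-0.9, 1.2, 0.7]
width: 58.1
```

step_arm(rows=[{"slide":[0,0.05,0],"spin":0,"fingers":0.3},{"slide":[0,0.05,0],"spin":0,"fingers":0.3}])

```text
time_s: 9.55
tcp_pos: [545.5, 127.4, 84.4]
tool_rot: [-1.599, -0.093, 0.099]
force: [-0.5, 1.0, 2.7]
width: 58.7
```

step_arm(rows=[{"slide":[0,0.05,0],"spin":0,"fingers":0.3}])

```text
time_s: 9.68
tcp_pos: [545.9, 127.4, 82.9]
tool_rot: [-1.599, -0.094, 0.098]
force: [-0.8, 0.6, 2.5]
width: 58.7
```

step_arm(rows=[{"slide":[0,0.05,0],"spin":0,"fingers":0.3}])

```text
time_s: 9.8
tcp_pos: [546.3, 127.4, 81.3]
tool_rot: [-1.599, -0.094, 0.097]
force: [-2.1, 1.2, 4.6]
width: 58.2
```

step_arm(rows=[{"slide":[-0.03,0.04,-0.01],"spin":0,"fingers":0.3}])

```text
time_s: 9.93
tcp_pos: [546.3, 127.1, 80.4]
tool_rot: [-1.598, -0.097, 0.095]
force: [-0.1, 1.3, 4.9]
width: 58.1
```

step_arm(rows=[{"slide":[-0.02,0.04,0],"spin":0,"fingers":0.3}])

```text
time_s: 10.05
tcp_pos: [546.4, 127.2, 79.4]
tool_rot: [-1.598, -0.098, 0.094]
force: [0.7, 1.4, 4.9]
width: 58.1
```

```bash
python3 -c "
from h import *
rel([544.7,127.1,78],7.1)"
```

```text
tcp [546.4 127.2  79.4] xyaw 7.0 tilt [ 0.004 -0.029 -1.   ] w 58.1 t 10.05 F [0.7 1.4 4.9]
spin units -0.03
after spin: slide units [-0.04  0.04  0.  ]
now: slide units [-0.04  0.04  0.  ]
```

step_arm(rows=[{"slide":[-0.02,0.04,0],"spin":0,"fingers":0.3}])

```text
time_s: 10.18
tcp_pos: [546.3, 127.2, 78.3]
tool_rot: [-1.598, -0.099, 0.093]
force: [-0.4, 2.3, 3.9]
width: 58.2
```

step_arm(rows=[{"slide":[-0.02,0.04,0],"spin":0,"fingers":0.3}])

```text
time_s: 10.3
tcp_pos: [546.2, 127.3, 76.9]
tool_rot: [-1.597, -0.101, 0.091]
force: [1.5, 0.9, 3.4]
width: 58.1
```

```bash
cat >> h.py <<'E'
def trayfit(f):
    s=telemetry.state(); p,d,c=cap('wrist',f); z=load(f); C=cloud(z); T=R.from_rotvec(s['tool_rot']).as_matrix(); L=(C-s['tcp_pos'])@T
    m=(L[...,1]>-6)&(L[...,1]<10)&(abs(L[...,0])<24)&(L[...,2]>-36)&(L[...,2]<38)
    A=np.c_[L[m][:,0],L[m][:,2],np.ones(m.sum())]; print('tool floor',np.linalg.lstsq(A,L[m][:,1],rcond=None)[0].round(4))
    W=C[m]; print('world floor slope',np.linalg.lstsq(np.c_[W[:,:2]-[544.7,127.1],np.ones(len(W))],W[:,2],rcond=None)[0].round(4))
    return z,C
E
python3 - <<'E'
from h import *
z,C=trayfit('w5')
m=(C[...,2]>50)&(C[...,0]>500)&(C[...,0]<590)&(C[...,1]>170)&(C[...,1]<203)
# profile along balance y through far clip
yaw=np.radians(7.1); d=C[...,:2]-[544.7,127.9]; bx=d[...,0]*np.cos(yaw)+d[...,1]*np.sin(yaw); by=-d[...,0]*np.sin(yaw)+d[...,1]*np.cos(yaw)
for a in range(40,76,2):
    k=(abs(bx)<7)&(by>=a)&(by<a+2)&(C[...,2]>30)
    k2=(abs(abs(bx)-44)<6)&(by>=a)&(by<a+2)&(C[...,2]>30)
    print(a,C[k][:,2].round(1).tolist()[::max(1,k.sum()//6)], 'plate',C[k2][:,2].mean().round(1) if k2.sum() else None)
cv2.imwrite('pics/g.png',cv2.resize(z['p'][60:300,130:450,::-1],(800,600),interpolation=cv2.INTER_CUBIC))
rel([544.7,127.1,78],7.1)
E
```

```text
tool floor [-0.0035 -0.0277  2.6421]
world floor slope [ 7.90000e-03 -1.00000e-04  7.42337e+01]
40 [] plate 70.0
42 [92.0, 92.0, 92.7, 92.3, 91.6, 93.4, 92.6] plate 69.4
44 [79.8, 82.0, 86.0, 89.8, 92.4, 92.7, 93.0] plate 69.4
46 [78.7, 80.2, 80.5, 80.4, 80.4, 80.3, 80.2] plate 68.8
48 [82.4, 82.4, 80.6, 79.5, 81.5, 79.9] plate 68.3
50 [85.7, 86.2, 85.2, 86.7, 84.2, 83.7, 83.9] plate 68.2
52 [90.4, 90.6, 89.5, 89.2, 88.6, 88.0, 87.3] plate 68.2
54 [72.7, 71.9, 74.6, 76.2, 94.1, 92.3, 91.6] plate 68.3
56 [73.7, 73.6, 72.7, 96.4, 96.5, 96.4, 96.1] plate 68.1
58 [72.6, 73.7, 73.6, 73.0, 72.6, 96.3, 97.7] plate 68.4
60 [73.0, 72.1, 73.8, 73.6, 73.7, 73.0, 73.4] plate 68.2
62 [72.6, 72.3, 74.1, 73.5, 72.4, 73.4, 73.1] plate 68.2
64 [69.0, 68.7, 70.8, 70.4, 73.0, 73.5] plate 68.1
66 [67.9, 68.0, 67.9, 68.0, 67.6, 68.0, 67.8] plate 67.9
68 [67.7, 67.1, 67.8, 67.2, 68.0, 68.8] plate 68.0
70 [67.1, 68.3, 68.3, 66.9, 68.4, 68.9, 67.0] plate 68.0
72 [50.7, 49.6, 51.3, 65.5, 68.3, 68.5, 68.7] plate 59.5
74 [51.4, 52.8, 51.8, 51.6, 52.5, 51.3, 51.6] plate 51.4
tcp [546.2 127.3  76.8] xyaw 7.0 tilt [ 0.008 -0.028 -1.   ] w 58.3 t 10.35 F [2.7 1.2 3.7]
spin units -0.03
after spin: slide units [-0.04 -0.03  0.  ]
now: slide units [-0.04 -0.03 -0.  ]
```

View pics/g.png

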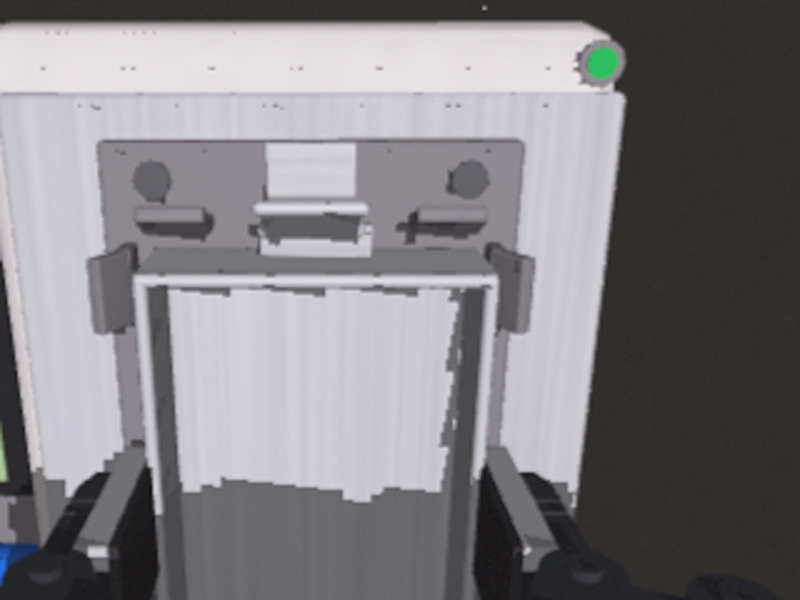

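Crop: the tray sits between the guides with the far clip's flare over its ear at (310,225). The tray is level and its underside is about on the carrier floor. I push a little more, well below the limit, to make sure both clips are home.

step_arm(rows=[{"slide":[0,0.04,0],"spin":0,"fingers":0.3}])

```text
time_s: 10.48
tcp_pos: [546.2, 127.3, 75.3]
tool_rot: [-1.597, -0.1, 0.091]
force: [0.1, 0.9, 6.0]
width: 58.2
```

step_arm(rows=[{"slide":[0,0.04,0],"spin":0,"fingers":0.3}])

```text
time_s: 10.6
tcp_pos: [546.2, 127.3, 73.9]
tool_rot: [-1.597, -0.1, 0.091]
force: [-0.4, 1.5, 6.5]
width: 58.3
```

step_arm(rows=[{"slide":[0,0.03,0],"spin":0,"fingers":0.3}])

```text
time_s: 10.72
tcp_pos: [546.2, 127.2, 73.2]
tool_rot: [-1.597, -0.1, 0.092]
force: [-0.1, 0.4, 8.1]
width: 58.0
```

step_arm(rows=[{"slide":[0,-0.06,0],"spin":0,"fingers":0.3},{"slide":[0,-0.06,0],"spin":0,"fingers":0.3}])

```text
time_s: 10.98
tcp_pos: [546.2, 127.3, 78.1]
tool_rot: [-1.597, -0.1, 0.092]
force: [1.1, 0.9, 1.7]
width: 58.2
```

```bash
python3 -c "
from h import *
trayfit('w6'); rel([544.7,127.1,79],7.1)"
```

```text
tool floor [-0.0036 -0.0285  2.6834]
world floor slope [6.70000e-03 7.00000e-04 7.54454e+01]
tcp [546.2 127.3  78.3] xyaw 7.0 tilt [ 0.007 -0.028 -1.   ] w 58.1 t 11.03 F [1.3 0.7 2. ]
spin units -0.03
after spin: slide units [-0.04 -0.02  0.  ]
now: slide units [-0.04 -0.02 -0.  ]
```

step_arm(rows=[{"slide":[0,-0.05,0],"spin":0,"fingers":0.3},{"slide":[0,0,0],"spin":0,"fingers":1},{"slide":[0,0,0],"spin":0,"fingers":1},{"slide":[0,0,0],"spin":0,"fingers":1},{"slide":[0,-0.5,0],"spin":0,"fingers":1},{"slide":[0,-1,0],"spin":0,"fingers":1},{"slide":[0,-0.8,0],"spin":0,"fingers":1},{"slide":[0,0,0],"spin":0,"fingers":0}])

```text
time_s: 12.02
tcp_pos: [540.7, 128.5, 169.4]
tool_rot: [-1.6, -0.09, 0.103]
force: [1.1, 1.4, -0.1]
width: 70.1
```

Run:
```python
from h import *
s=telemetry.state(); p,d,c=cap('wrist','w7'); z=load('w7'); C=cloud(z)
yaw=np.radians(7.1); dd=C[...,:2]-[544.7,127.9]; bx=dd[...,0]*np.cos(yaw)+dd[...,1]*np.sin(yaw); by=-dd[...,0]*np.sin(yaw)+dd[...,1]*np.cos(yaw)
m=(abs(bx)<22)&(abs(by)<38)&(C[...,2]>65)&(C[...,2]<90)
print('tray floor',np.linalg.lstsq(np.c_[bx[m],by[m],np.ones(m.sum())],C[m][:,2],rcond=None)[0].round(4),m.sum())
for a in (-70,-66,44,46,48,52,56,60,66):
    k=(abs(bx)<7)&(by>=a)&(by<a+2)&(C[...,2]>30)
    if k.sum(): print(a,np.median(C[k][:,2]).round(1))
k=(abs(bx-52)<4)&(abs(by-40)<20)&(C[...,2]>30);print('plate',np.median(C[k][:,2]))
hsv=cv2.cvtColor(z['p'],cv2.COLOR_RGB2HSV); b=(abs(hsv[...,0].astype(int)-110)<12)&(hsv[...,1]>150)&(C[...,2]>40)&(C[...,2]<56)&(C[...,1]<100)
print('tare',b.sum(),C[b].min(0).round(1),C[b].max(0).round(1),np.median(C[b],0).round(1),cv2.minAreaRect(C[b][:,:2].astype(np.float32)) if b.sum()>5 else 0)
rel([464.5,61,110],7.1)
cv2.imwrite('pics/i.png',cv2.resize(p[:,:,::-1],(800,600),interpolation=cv2.INTER_CUBIC))
```

```text
tray floor [-8.00000e-04 -5.00000e-04  7.67298e+01] 5122
44 93.3
46 82.8
48 84.0
52 92.5
56 98.6
60 76.3
66 71.0
plate 70.6766632635864
tare 854 [447.9  46.9  41.9] [482.6  78.2  49.4] [464.1  66.5  47.3] ((465.2922058105469, 62.96107482910156), (32.88569641113281, 28.56672477722168), 8.055582046508789)
tcp [539.3 128.2 167.7] xyaw 7.0 tilt [-0.01  -0.032 -0.999] w 62.7 t 12.07 F [ 0.4  0.7 -0.3]
spin units -0.03
after spin: slide units [-2.06  1.44 -1.44]
now: slide units [-2.04  1.51 -1.39]
```

View pics/i.png

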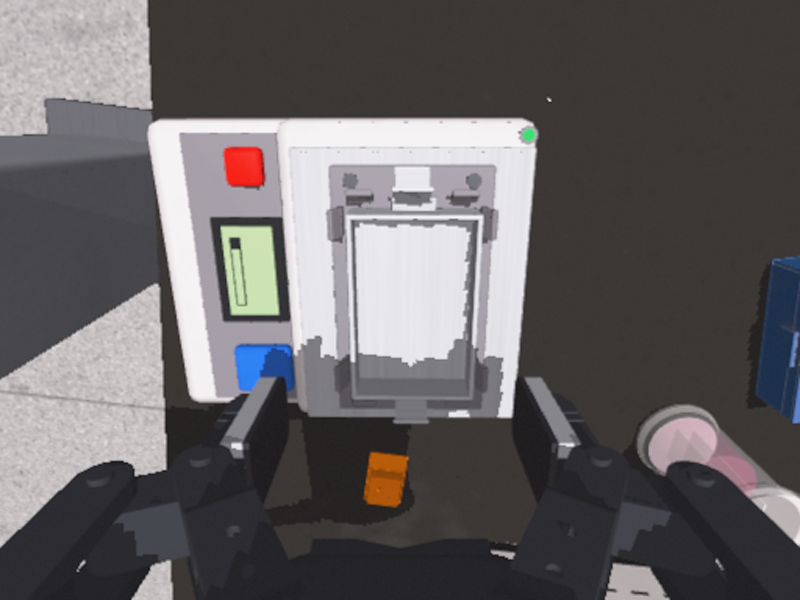

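Wrist view: the tray is clipped at both ends and level, with slope under 0.001 and its floor at the seated height. The tare key is at (264,368). Next is the tare press with shut fingers.

step_arm(rows=[{"slide":[-0.7,0,-0.45],"spin":0,"fingers":0},{"slide":[-0.7,0,-0.45],"spin":0,"fingers":0},{"slide":[-0.65,0.2,-0.45],"spin":0,"fingers":0},{"slide":[0,0.6,0],"spin":0,"fingers":0},{"slide":[0,0.5,0],"spin":0,"fingers":0},{"slide":[0,0,0],"spin":0,"fingers":0}])

```text
time_s: 12.82
tcp_pos: [452.2, 59.9, 107.1]
tool_rot: [-1.601, -0.072, 0.121]
force: [0.1, 0.1, 0.2]
width: -0.3
```

```bash
python3 -c "
from h import *
rel([465,62.5,55],7.1)"
```

```text
tcp [452.2  59.9 107.1] xyaw 7.0 tilt [-0.029 -0.034 -0.999] w -0.3 t 12.82 F [0.1 0.1 0.2]
spin units -0.02
after spin: slide units [0.33 1.3  0.02]
now: slide units [0.37 1.29 0.06]
```

step_arm(rows=[{"slide":[0.35,0.3,0.05],"spin":0,"fingers":0},{"slide":[0.03,0.5,0.02],"spin":0,"fingers":0},{"slide":[0,0.3,0],"spin":0,"fingers":0},{"slide":[0,0,0],"spin":0,"fingers":0}])

```text
time_s: 13.32
tcp_pos: [465.3, 63.3, 60.6]
tool_rot: [-1.601, -0.07, 0.123]
force: [0.7, -0.1, -0.1]
width: 0.1
```

```bash
python3 -c "
from h import *
rel([465,62.5,49],7.1)"
```

```text
tcp [465.3  63.3  60.6] xyaw 7.0 tilt [-0.031 -0.034 -0.999] w 0.1 t 13.32 F [ 0.7 -0.1 -0.1]
spin units -0.02
after spin: slide units [-0.01  0.29 -0.02]
now: slide units [ 0.    0.29 -0.01]
```

step_arm(rows=[{"slide":[0,0.2,-0.01],"spin":0,"fingers":0},{"slide":[0,0.05,0],"spin":0,"fingers":0}])

```text
time_s: 13.58
tcp_pos: [465.8, 62.6, 51.1]
tool_rot: [-1.601, -0.072, 0.122]
force: [0.5, -0.5, -1.7]
width: -0.6
```

step_arm(rows=[{"slide":[0,0.06,0],"spin":0,"fingers":0}])

```text
time_s: 13.7
tcp_pos: [466.2, 62.5, 48.9]
tool_rot: [-1.601, -0.073, 0.121]
force: [0.6, -1.4, 0.5]
width: -0.3
```

step_arm(rows=[{"slide":[0,0.05,0],"spin":0,"fingers":0}])

```text
time_s: 13.82
tcp_pos: [466.2, 62.4, 47.1]
tool_rot: [-1.601, -0.073, 0.121]
force: [-0.4, 0.2, 2.2]
width: -0.4
```

Contact made; press on.

step_arm(rows=[{"slide":[0,0.04,0],"spin":0,"fingers":0}])

```text
time_s: 13.95
tcp_pos: [466.2, 62.5, 45.8]
tool_rot: [-1.601, -0.073, 0.121]
force: [-1.1, 0.8, 2.7]
width: -0.1
```

step_arm(rows=[{"slide":[0,0.04,0],"spin":0,"fingers":0}])

```text
time_s: 14.08
tcp_pos: [466.2, 62.5, 44.5]
tool_rot: [-1.601, -0.073, 0.121]
force: [-2.0, -0.2, 3.9]
width: -0.4
```

step_arm(rows=[{"slide":[0,0.03,0],"spin":0,"fingers":0}])

```text
time_s: 14.2
tcp_pos: [466.3, 62.5, 44.0]
tool_rot: [-1.601, -0.072, 0.121]
force: [-4.4, 0.8, 13.2]
width: -0.2
```

step_arm(rows=[{"slide":[0,0,0],"spin":0,"fingers":0},{"slide":[0,0,0],"spin":0,"fingers":0}])

```text
time_s: 14.45
tcp_pos: [466.2, 62.5, 44.7]
tool_rot: [-1.601, -0.072, 0.121]
force: [-2.2, 0.2, 3.3]
width: 0.3
```

step_arm(rows=[{"slide":[0,-0.5,0],"spin":0,"fingers":0},{"slide":[0,-1,0],"spin":0,"fingers":0},{"slide":[0,-1,0],"spin":0,"fingers":0},{"slide":[0,-1,-0.3],"spin":0,"fingers":0.8},{"slide":[0,-0.6,-1],"spin":0,"fingers":0.8},{"slide":[0,0,-1],"spin":0,"fingers":0.8},{"slide":[0,0,-1],"spin":0,"fingers":0.8},{"slide":[0,0,-1],"spin":0,"fingers":0.8},{"slide":[0,0,-1],"spin":0,"fingers":0.8},{"slide":[0,0,-1],"spin":0,"fingers":0.8},{"slide":[0,0,-1],"spin":0,"fingers":0.8},{"slide":[0,0,-1],"spin":0,"fingers":0.8},{"slide":[0,0,0],"spin":0,"fingers":0.8}])

```text
time_s: 16.08
tcp_pos: [516.6, -273.0, 220.0]
tool_rot: [-1.606, -0.082, 0.116]
force: [-1.1, 0.2, 0.2]
width: 68.4
```

Run:
```python
from h import *
p,d,c=cap('wrist','w8'); z=load('w8'); C=cloud(z)
rel([444,-394,150])
cv2.imwrite('pics/j.png',cv2.resize(p[:,:,::-1],(800,600),interpolation=cv2.INTER_CUBIC))
```

```text
tcp [ 516.1 -271.3  219.6] xyaw 7.2 tilt [-0.02  -0.037 -0.999] w 68.4 t 16.12 F [-0.2  0.1 -0. ]
now: slide units [-2.13  1.89 -2.75]
```

View pics/j.png

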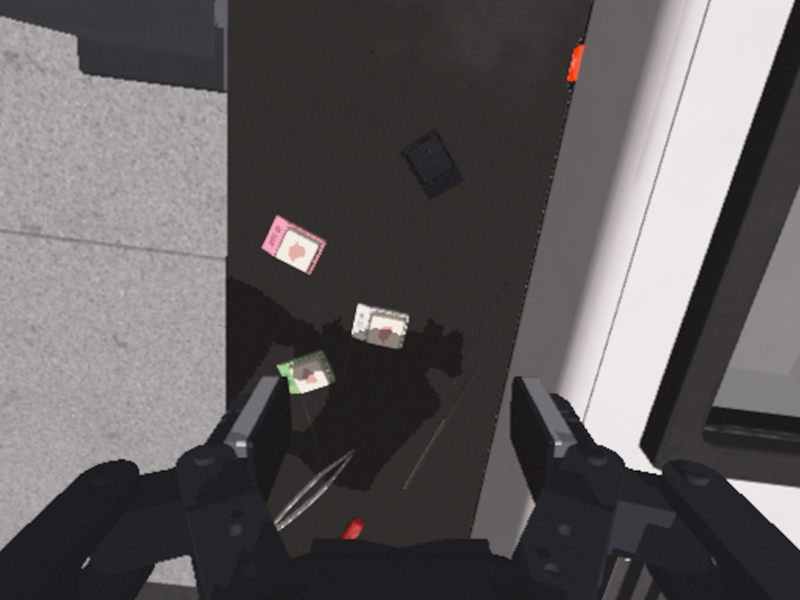

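Wrist view: the green block is at (308,372), partly behind the finger, with white at (381,326), pink at (295,245), the forceps at (313,490) and black at (432,165). I fit the block from depth.

```bash
cat >> h.py <<'E'
def block(f,x,y,r=30,lo=5,hi=20):
    z=load(f); C=cloud(z); m=(C[...,2]>lo)&(C[...,2]<hi)&(np.hypot(C[...,0]-x,C[...,1]-y)<r)
    P=C[m]; print(f,'n',len(P),cv2.minAreaRect(P[:,:2].astype(np.float32)),'zmed',np.median(P[:,2]).round(1),'zmax',P[:,2].max().round(1))
E
python3 - <<'E'
from h import *
z=load('w8'); k=512/800
for u,v in((308,372),(381,326),(295,245),(285,520),(350,455)): print(pt(z,u*k,v*k).round(1))
block('w8',444,-394); block('top0',444,-394); block('w8',501,-346);block('w8',429,-288)
E
```

```text
[ 452.1 -387.6   11.8]
[ 505.5 -339.8   12.2]
[ 436.1 -285.    12. ]
[ 439.5 -549.     3.4]
[ 492.4 -468.8    2.9]
w8 n 410 ((451.7054748535156, -391.8857727050781), (32.36030578613281, 28.43758773803711), 27.607177734375) zmed 11.9 zmax 14.5
top0 n 95 ((445.57861328125, -397.2660827636719), (45.287193298339844, 42.015193939208984), 44.26832962036133) zmed 11.0 zmax 17.5
w8 n 432 ((506.4229431152344, -343.12518310546875), (26.65941047668457, 34.2955322265625), 86.14015197753906) zmed 11.9 zmax 14.0
w8 n 503 ((434.6019287109375, -288.1174621582031), (27.824556350708008, 36.529972076416016), 68.86222839355469) zmed 11.9 zmax 14.5
```

step_arm(rows=[{"slide":[0,0,0],"spin":1,"fingers":0.65},{"slide":[0,0,0],"spin":1,"fingers":0.65},{"slide":[0,0,0],"spin":1,"fingers":0.65},{"slide":[0,0,0],"spin":1,"fingers":0.65},{"slide":[0,0,0],"spin":1,"fingers":0.65},{"slide":[0,0,0],"spin":1,"fingers":0.65},{"slide":[0,0,0],"spin":1,"fingers":0.65},{"slide":[0,0,0],"spin":1,"fingers":0.65},{"slide":[0,0,0],"spin":1,"fingers":0.65},{"slide":[0,0,0],"spin":1,"fingers":0.65},{"slide":[0,0,0],"spin":1,"fingers":0.65},{"slide":[0,0,0],"spin":1,"fingers":0.65},{"slide":[0,0,0],"spin":1,"fingers":0.65},{"slide":[0,0,0],"spin":1,"fingers":0.65}])

```text
time_s: 17.88
tcp_pos: [512.2, -247.7, 211.1]
tool_rot: [-1.426, 0.884, -0.864]
force: [0.4, 0.9, -0.3]
width: 55.4
```

```bash
python3 -c "
from h import *
rel([451,-391,150],-63); print(telemetry.state()['joint_positions'])"
```

```text
tcp [ 512.2 -247.7  211.1] xyaw -64.1 tilt [-0.029 -0.023 -0.999] w 55.4 t 17.88 F [ 0.4  0.9 -0.3]
spin units -0.21
after spin: slide units [ 2.5   1.53 -2.99]
now: slide units [ 2.54  1.65 -2.88]
[-0.50768516  0.23173079  1.77451186 -0.03788572  1.15011392  0.62621668]
```

step_arm(rows=[{"slide":[0.8,0.3,-0.95],"spin":-0.2,"fingers":0.65},{"slide":[0.8,0.4,-0.95],"spin":0,"fingers":0.65},{"slide":[0.8,0.4,-0.95],"spin":0,"fingers":0.65},{"slide":[0.05,0.2,-0.05],"spin":0,"fingers":0.65},{"slide":[0,0,0],"spin":0,"fingers":0.65}])

```text
time_s: 18.5
tcp_pos: [451.8, -383.3, 161.3]
tool_rot: [-1.431, 0.864, -0.841]
force: [1.0, 0.4, -0.7]
width: 55.4
```

Run:
```python
from h import *
p,d,c=cap('wrist','w9'); block('w9',451,-391,28); block('w9',451,-391,28,3)
rel([451,-391,60],-63)
cv2.imwrite('pics/k.png',cv2.resize(p[:,:,::-1],(800,600),interpolation=cv2.INTER_CUBIC))
```

```text
w9 n 689 ((451.29132080078125, -392.4211730957031), (33.694950103759766, 27.42534828186035), 27.22258186340332) zmed 11.9 zmax 14.0
w9 n 890 ((448.5703430175781, -393.8072814941406), (39.80788803100586, 27.446786880493164), 27.162097930908203) zmed 11.6 zmax 14.0
tcp [ 452.2 -383.4  161.7] xyaw -62.5 tilt [-0.028 -0.02  -0.999] w 54.9 t 18.55 F [-0.1 -0.7  0.8]
spin units 0.1
after spin: slide units [ 0.16  2.54 -0.11]
now: slide units [ 0.14  2.55 -0.03]
```

View pics/k.png

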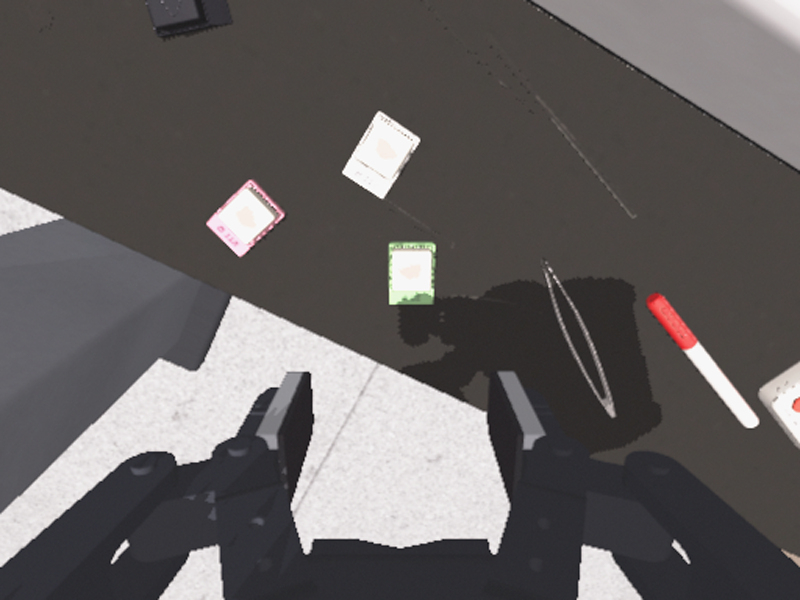

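The green block is at (411,273), alone between the pads' lines, with forceps and marker clear. It measures 39.8 x 27.4 mm at yaw 27°, centre (448.6,-393.8).

```bash
python3 -c "
from h import *
rel([448.8,-393.7,40],-62.8)"
```

```text
tcp [ 452.2 -383.4  161.7] xyaw -62.5 tilt [-0.028 -0.02  -0.999] w 54.9 t 18.55 F [-0.1 -0.7  0.8]
spin units 0.06
after spin: slide units [ 0.19  3.04 -0.19]
now: slide units [ 0.17  3.05 -0.09]
```

step_arm(rows=[{"slide":[0.07,0.9,-0.04],"spin":0.05,"fingers":0.65},{"slide":[0.05,0.9,-0.03],"spin":0,"fingers":0.65},{"slide":[0.05,0.9,-0.02],"spin":0,"fingers":0.65},{"slide":[0,0,0],"spin":0,"fingers":0.65}])

```text
time_s: 19.05
tcp_pos: [455.3, -389.1, 55.6]
tool_rot: [-1.432, 0.854, -0.845]
force: [0.4, 0.9, -0.0]
width: 55.8
```

```bash
python3 -c "
from h import *
rel([448.8,-393.7,3],-62.8)"
```

```text
tcp [ 455.3 -389.1   55.6] xyaw -62.3 tilt [-0.021 -0.024 -0.999] w 55.8 t 19.05 F [ 0.4  0.9 -0. ]
spin units 0.11
after spin: slide units [ 0.03  1.32 -0.2 ]
now: slide units [ 0.01  1.32 -0.16]
```

step_arm(rows=[{"slide":[0,0.5,-0.1],"spin":0.1,"fingers":0.65},{"slide":[0,0.4,-0.08],"spin":0,"fingers":0.65},{"slide":[0,0.1,0],"spin":0,"fingers":0.65}])

```text
time_s: 19.42
tcp_pos: [451.2, -394.4, 17.8]
tool_rot: [-1.432, 0.854, -0.856]
force: [0.4, -0.2, -0.2]
width: 55.5
```

```bash
python3 -c "
from h import *
rel([448.8,-393.7,3],-62.8)"
```

```text
tcp [ 451.2 -394.4   17.8] xyaw -62.6 tilt [-0.016 -0.029 -0.999] w 55.5 t 19.43 F [ 0.4 -0.2 -0.2]
spin units 0.03
after spin: slide units [-0.04  0.37 -0.05]
now: slide units [-0.05  0.37 -0.04]
```

step_arm(rows=[{"slide":[-0.04,0.2,-0.04],"spin":0,"fingers":0.65},{"slide":[-0.01,0.1,0],"spin":0,"fingers":0.65},{"slide":[0,0,0],"spin":0,"fingers":0.65}], squeeze=25)

```text
time_s: 19.8
tcp_pos: [448.9, -394.4, 5.7]
tool_rot: [-1.432, 0.853, -0.858]
force: [0.3, -0.4, -0.7]
width: 55.4
```

```bash
python3 -c "
from h import *
rel([448.8,-393.7,3],-62.8)"
```

```text
tcp [ 448.9 -394.4    5.7] xyaw -62.7 tilt [-0.015 -0.03  -0.999] w 55.4 t 19.8 F [ 0.3 -0.4 -0.7]
spin units 0.02
after spin: slide units [-0.02  0.07  0.  ]
now: slide units [-0.02  0.07  0.01]
```

step_arm(rows=[{"slide":[0,0.04,0],"spin":0,"fingers":0.4},{"slide":[0,0,0],"spin":0,"fingers":0.3},{"slide":[0,0,0],"spin":0,"fingers":0.2},{"slide":[0,0,0],"spin":0,"fingers":0.1},{"slide":[0,0,0],"spin":0,"fingers":0.1},{"slide":[0,-0.2,0],"spin":0,"fingers":0.1},{"slide":[0,-0.8,0],"spin":0,"fingers":0.1},{"slide":[0,-1,0],"spin":0,"fingers":0.1},{"slide":[0,-1,0],"spin":0,"fingers":0.1},{"slide":[0,-1,0],"spin":0,"fingers":0.1},{"slide":[0,-0.8,0],"spin":0,"fingers":0.1}])

```text
time_s: 21.18
tcp_pos: [450.4, -387.1, 201.2]
tool_rot: [-1.43, 0.857, -0.854]
force: [0.1, 0.4, 0.1]
width: 27.6
```

```bash
python3 -c "
from h import *
rel([544.7,127.9,180],-82.9)"
```

```text
tcp [ 450.4 -387.1  201.2] xyaw -62.7 tilt [-0.018 -0.026 -0.999] w 27.6 t 21.18 F [0.1 0.4 0.1]
spin units 4.04
after spin: slide units [-12.48   0.53   3.93]
now: slide units [-10.36   0.15   8.01]
```

step_arm(rows=[{"slide":[0,0,0],"spin":1,"fingers":0.1},{"slide":[0,0,0],"spin":1,"fingers":0.1},{"slide":[0,0,0],"spin":1,"fingers":0.1},{"slide":[0,0,0],"spin":1,"fingers":0.1},{"slide":[-1,0,0.33],"spin":0,"fingers":0.1},{"slide":[-1,0,0.33],"spin":0,"fingers":0.1},{"slide":[-1,0,0.33],"spin":0,"fingers":0.1},{"slide":[-1,0,0.33],"spin":0,"fingers":0.1},{"slide":[-1,0,0.33],"spin":0,"fingers":0.1},{"slide":[-1,0,0.33],"spin":0,"fingers":0.1},{"slide":[-1,0,0.33],"spin":0,"fingers":0.1},{"slide":[-1,0,0.33],"spin":0,"fingers":0.1},{"slide":[-1,0,0.33],"spin":0,"fingers":0.1},{"slide":[-1,0,0.33],"spin":0,"fingers":0.1},{"slide":[0,0,0],"spin":0,"fingers":0.1}])

```text
time_s: 23.05
tcp_pos: [541.7, 34.9, 200.6]
tool_rot: [-1.289, 1.107, -1.153]
force: [-0.1, -0.5, -0.6]
width: 27.4
```

```bash
python3 -c "
from h import *
rel([544.7,127.9,150],-82.9)"
```

```text
tcp [541.7  34.9 200.6] xyaw -83.5 tilt [ 0.002 -0.039 -0.999] w 27.4 t 23.05 F [-0.1 -0.5 -0.6]
spin units -0.13
after spin: slide units [-2.3   1.27  0.36]
now: slide units [-2.35  1.17  0.34]
```

step_arm(rows=[{"slide":[-0.8,0.1,0.12],"spin":-0.12,"fingers":0.1},{"slide":[-0.8,0.2,0.12],"spin":0,"fingers":0.1},{"slide":[-0.6,0.4,0.1],"spin":0,"fingers":0.1},{"slide":[-0.05,0.4,0],"spin":0,"fingers":0.1},{"slide":[0,0,0],"spin":0,"fingers":0.1}])

```text
time_s: 23.68
tcp_pos: [545.1, 122.5, 154.1]
tool_rot: [-1.293, 1.097, -1.15]
force: [0.5, -0.3, -1.1]
width: 27.9
```

Run:
```python
from h import *
s=telemetry.state(); p,d,c=cap('wrist','w10'); z=load('w10'); C=cloud(z)
rel([544.7,127.9,100],-82.9)
yaw=np.radians(7.1); dd=C[...,:2]-[544.7,127.9]; bx=dd[...,0]*np.cos(yaw)+dd[...,1]*np.sin(yaw); by=-dd[...,0]*np.sin(yaw)+dd[...,1]*np.cos(yaw)
m=(C[...,2]>92)&(C[...,2]<98)&(abs(bx)<36)&(abs(by)<48)&(d>0); print('rim',m.sum(),[(np.percentile(q[m],1).round(1),np.percentile(q[m],99).round(1)) for q in(bx,by)])
T=R.from_rotvec(s['tool_rot']).as_matrix(); L=(C-s['tcp_pos'])@T
m=(abs(L[...,0])<12)&(abs(L[...,2])<35)&(L[...,1]>-20)&(L[...,1]<15)&(d>0); P=L[m]; print('block in tool',m.sum(),np.percentile(P,[2,50,98],axis=0).round(1))
```

```text
tcp [546.  122.5 155. ] xyaw -83.0 tilt [ 0.007 -0.041 -0.999] w 27.9 t 23.73 F [ 0.8  0.4 -0. ]
spin units -0.03
after spin: slide units [-0.14  1.38 -0.01]
now: slide units [-0.2   1.37 -0.02]
rim 1340 [(np.float64(-28.1), np.float64(31.3)), (np.float64(-46.1), np.float64(45.8))]
block in tool 3375 [[-11.3  -8.7 -19.4]
 [  0.2  -7.1   6.7]
 [ 11.3   3.9  20. ]]
```

step_arm(rows=[{"slide":[-0.1,0.5,0.02],"spin":0,"fingers":0.1},{"slide":[-0.05,0.5,0.01],"spin":0,"fingers":0.1},{"slide":[-0.02,0.1,0.01],"spin":0,"fingers":0.1}])

```text
time_s: 24.1
tcp_pos: [550.1, 124.5, 113.3]
tool_rot: [-1.286, 1.094, -1.157]
force: [-0.2, -0.3, -0.9]
width: 27.4
```

```bash
python3 -c "
from h import *
rel([546,127.9,84],-82.9)"
```

```text
tcp [550.1 124.5 113.3] xyaw -83.3 tilt [ 0.013 -0.041 -0.999] w 27.4 t 24.1 F [-0.2 -0.3 -0.9]
spin units -0.07
after spin: slide units [-0.1   0.73 -0.09]
now: slide units [-0.13  0.73 -0.1 ]
```

step_arm(rows=[{"slide":[-0.08,0.3,-0.09],"spin":-0.07,"fingers":0.1},{"slide":[-0.04,0.25,-0.02],"spin":0,"fingers":0.1}])

```text
time_s: 24.35
tcp_pos: [547.1, 127.1, 92.2]
tool_rot: [-1.285, 1.088, -1.155]
force: [-0.5, 0.5, -0.3]
width: 27.9
```

```bash
python3 -c "
from h import *
rel([546,127.9,84],-82.9)"
```

```text
tcp [547.1 127.1  92.2] xyaw -83.0 tilt [ 0.017 -0.041 -0.999] w 27.9 t 24.35 F [-0.5  0.5 -0.3]
spin units -0.02
after spin: slide units [-0.02  0.21 -0.03]
now: slide units [-0.03  0.2  -0.03]
```

step_arm(rows=[{"slide":[-0.02,0.12,-0.02],"spin":0,"fingers":0.1},{"slide":[0,0.06,0],"spin":0,"fingers":0.1}])

```text
time_s: 24.6
tcp_pos: [546.0, 127.5, 84.2]
tool_rot: [-1.285, 1.088, -1.155]
force: [0.1, -0.8, -0.1]
width: 27.8
```

step_arm(rows=[{"slide":[0,0.05,0],"spin":0,"fingers":0.1}])

```text
time_s: 24.72
tcp_pos: [546.2, 127.5, 82.3]
tool_rot: [-1.285, 1.088, -1.155]
force: [0.5, 0.1, 0.4]
width: 27.8
```

step_arm(rows=[{"slide":[0,0.03,0],"spin":0,"fingers":0.1}])

```text
time_s: 24.85
tcp_pos: [546.3, 127.6, 81.3]
tool_rot: [-1.285, 1.088, -1.155]
force: [-0.6, -0.1, 0.9]
width: 27.7
```

step_arm(rows=[{"slide":[0,0.02,0],"spin":0,"fingers":0.1},{"slide":[0,0,0],"spin":0,"fingers":0.45},{"slide":[0,0,0],"spin":0,"fingers":0.45},{"slide":[0,-0.2,0],"spin":0,"fingers":0.45},{"slide":[0,-0.6,0],"spin":0,"fingers":0.45},{"slide":[0,-1,0],"spin":0,"fingers":0.45},{"slide":[0,-1,0],"spin":0,"fingers":0.45},{"slide":[0,-0.5,0],"spin":0,"fingers":0.45},{"slide":[0,0,0],"spin":0,"fingers":0.45}])

```text
time_s: 25.98
tcp_pos: [545.0, 133.3, 219.1]
tool_rot: [-1.282, 1.085, -1.156]
force: [-0.1, 0.0, -0.0]
width: 38.4
```

Run:
```python
from h import *
p,d,c=cap('wrist','w11'); z=load('w11'); C=cloud(z); rel([544.7,127.9,190],-82.9)
yaw=np.radians(7.1); dd=C[...,:2]-[544.7,127.9]; bx=dd[...,0]*np.cos(yaw)+dd[...,1]*np.sin(yaw); by=-dd[...,0]*np.sin(yaw)+dd[...,1]*np.cos(yaw)
m=(abs(bx-1.5)<25)&(abs(by)<40)&(C[...,2]>80)&(C[...,2]<105); P=np.c_[bx[m],by[m]].astype(np.float32); print(cv2.minAreaRect(P),C[m][:,2].max())
m&=C[...,2]>86; print('block top plane',np.linalg.lstsq(np.c_[bx[m],by[m],np.ones(m.sum())],C[m][:,2],rcond=None)[0].round(3))
m=(abs(bx-1.5)<24)&(abs(by)>22)&(abs(by)<40)&(C[...,2]>65)&(C[...,2]<82); print('tray floor',np.linalg.lstsq(np.c_[bx[m],by[m],np.ones(m.sum())],C[m][:,2],rcond=None)[0].round(4))
cv2.imwrite('pics/l.png',cv2.resize(p[:,:,::-1],(800,600),interpolation=cv2.INTER_CUBIC))
```

```text
tcp [544.3 133.2 218. ] xyaw -83.0 tilt [ 0.018 -0.041 -0.999] w 38.7 t 26.02 F [ 0.2 -0.4  0.1]
spin units -0.01
after spin: slide units [ 0.13  0.7  -0.01]
now: slide units [ 0.1   0.71 -0.02]
((1.9647674560546875, -0.26136302947998047), (28.313020706176758, 38.78002166748047), 89.23513793945312) 91.18555541175414
block top plane [-9.0000e-03 -9.0000e-03  8.9053e+01]
tray floor [ 1.70000e-03 -8.00000e-04  7.65219e+01]
```

View pics/l.png

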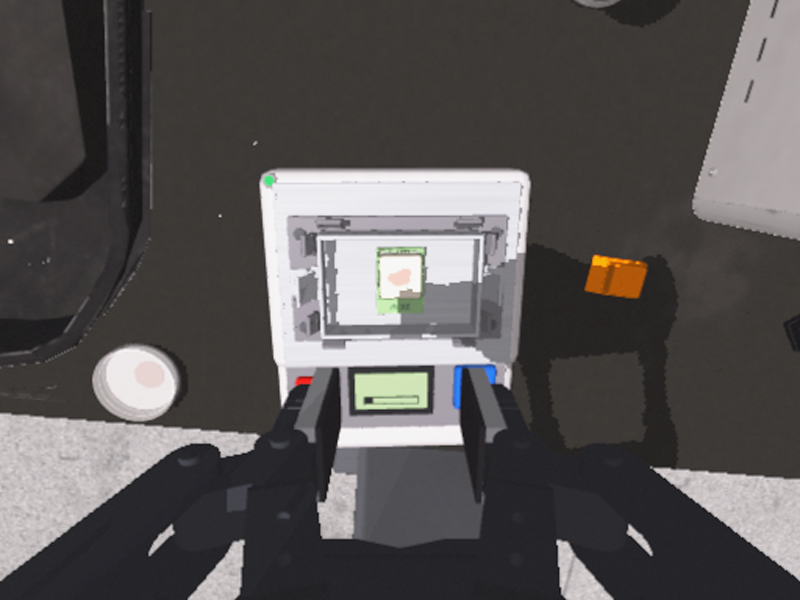

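The block lies flat at the middle of the tray, at (400,280). Its top is 12.5 mm above the tray floor, the tray is level, and the gripper is clear and touching nothing.

```bash
python3 -c "
from h import *
print(ctrl.job_done())"
```

```text
the job is handed in; nothing more can be done
None
```

I did the job in the order asked and handed it in at about 26 s.

- **Tray:** I pushed it into the carrier until the force dropped from 4.9 to 3.4 N, a net peak of about 6 N. I then pushed on to about 8 N (reading), and over that stretch the force rose at the pan spring's own rate. I worked out the pan's deepest sink from the force, at about 7 mm, under the 9 mm limit. After I let go, the tray was level at seated height and the far clip stood over its ear. I judged the near clip from the level tray and the picture only.
- **Tare key:** I pressed it about 4 mm down until it hit bottom. The highest reading was 13.2 N, well over the 4.5 N needed but under the 20 N limit. I held it about a quarter of a second more, with the force easing to 3.3 N, and released it.
- **Green block:** It lies flat in the middle of the tray, tilted less than 1°, with its top 12.5 mm above the tray floor.

The arm never went to the red key, the other blocks, the forceps or the marker. I did not photograph those blocks, the forceps or the marker again after picking up the green block. The tool leaned about 2.5° by the end, with no visible effect on where the block lies. No check failed or disagreed.

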